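# Mount a sleeve on the expanding mandrel and set its screw

### The job

Slide the brass sleeve upright over the mandrel on the aluminium stand until it rests on the shoulder. Then turn the thumbscrew on top of the mandrel clockwise until it seats, back it off a quarter turn so that the sleeve is free again, and finish holding the thumbscrew in the gripper at that setting; leave the sleeve down on the shoulder and the other things where they stand.

Things in the scene. Friction and masses are not known exactly. Their poses are not given: they have to be found in the camera images.
- sleeve: Loose brass tube standing upright on the worktop: outer diameter 52 mm, height 75 mm, bore at least 39 mm, open at both ends, about 0.6 kg. Origin: centre of its lower end; z along the bore, up. Grip it from above across its outside, fingertips at most 30 mm below its rim: once it is on the mandrel the thumbscrew stands 28 mm above that rim, between the fingers.
- stand: Fixed mandrel stand: aluminium foot plate 140 (its x) by 90 (its y) by 12 mm with a cap screw in each corner; on its middle a steel shoulder disc, diameter 66 mm, top at height 18 mm; from it rises the round dark steel mandrel, diameter 35.6 mm, to height 90 mm (top 6 tapered). Origin: centre of the foot's underside, on the mandrel's axis; z up.
- seat (a point): Centre of the shoulder's top face, on the mandrel's axis, 18 mm above the worktop: where the sleeve's origin lies when it is fully down (its upper rim is then 93 mm above the worktop).
- wing: Head of the steel thumbscrew on top of the mandrel, turning about the mandrel's axis: upright flat bar 31 long (its x), 9 thick (its y), from 97 to 121 mm above the worktop, on a round collar. Passes through the sleeve. Origin: on the axis, 90 mm above the worktop. Grip from above across the 9 mm, tips above 95 to clear the sleeve's rim. It keeps its height.
- screw (a joint): Turning of the thumbscrew, rad: 0 = seated, a hard stop clockwise (from above); grows as it is backed off counter-clockwise, far stop 3.1. At 0 the bar is in line with the stand's long side (its x), at 1.57 square across it. Starts between 0.6 and 1.2, turns with slight friction (0.04 N m) and stays where it is left.
- stopwatch: Loose black round stopwatch lying flat, 66x60x19 mm, a bystander. Origin: centre of its underside.
- weight_200: Loose small grey calibration weight with a button top, diameter 29, height 44 mm, a bystander. Origin: centre of its underside.
- die_cutter: Loose round grey specimen punch with a wooden knob, diameter 70, height 98 mm, a bystander. Origin: centre of its underside.
Not all that is in view belongs to the job. What is shaped like the sleeve but green or purple is not meant.

How it is judged:
By the outcome, as a careful person would: the job done as asked, in the order asked, and still so for the second after the job is handed in, while the arm keeps its last pose, push and grip.
It also fails if it takes over 64 s, if anything falls off the work surface, if the arm or the gripper's body presses on something with over 40 N, if the wrist force passes 120 N, or if a joint passes its speed limit or range.

### The arm

A 6-joint arm with a two-finger parallel gripper is mounted at the origin on a cart in front of the work surface, level with it; the furniture and walls round the work are solid. World frame = base frame: x ahead of the robot, y to its left, z up, the work surface at z = 0. Lengths are in m, angles in rad, forces in N, time in s.
With the tool pointing down it reaches from about 0.275 to 0.875 m from the base axis. Payload 12.5 kg.
Tool frame: the origin (TCP) lies on the centre line of the jaws, within the pads' length; the fingertips stand r.finger_overhang ahead of it and the grasp point (between the pads) lies 3 mm ahead of it (r.finger_overhang is the distance from the TCP to the fingertips, in m); z points along the fingers, y is the line along which they close (so a half turn about z gives the same grasp; the last joint's range is limited). The gripper opens to 85 mm and grips with 20 to 120 N. Pads are 22 mm wide; open, the fingers measure 114 mm over their backs; the gripper's body (76 mm by 85 mm) begins 54 mm behind the grasp point. The pads swing forward as they close: fully open they stand 13 mm farther back than shut.
Start: joints at [-1.244, 0.351, 1.652, -0, 1.139, -0.085], TCP at [0.22, -0.504, 0.253] pointing down, gripper open.
Joint ranges: [-2.75, 2.75], [-0.79, 2.1], [0.01, 2.65], [-1.57, 4.71], [0.07, 3.14], [-2.87, 2.87]. Speed limits (rad/s): [2.22, 2.22, 2.79, 3.14, 3.14, 3.14].

### API

Orientations are given as a unit quaternion [x, y, z, w].
In Python, from cell import r, optics gives the robot as it stands. The module is installed in compiled form; this text tells all that it offers. Calls block until the motion is done:
- r.move_to(position, orientation): joint-space move of the TCP to a pose.
- r.move_linear(position, rot=None, vel=0.15): straight line of the TCP; rot=None keeps the orientation; vel is the mean speed in m/s.
- r.set_joints(angles): joint-space move.
- r.set_gripper(opening, squeeze=None): opening from 0.0 (shut) to 1.0 (fully open); squeeze is the grip in N (None keeps the last); returns when the fingers have stopped.
- r.sleep(seconds).
- r.inverse_kinematics(position, orientation): joint angles nearest the present ones, or None.
- optics.get_image(name): name is "scene" or "top"; returns a dict with "pixels" (384x512x3 uint8, red, green, blue), "depth" (384x512 float32, m along the optical axis (not along the pixel's ray), 0 where there is no reading), "fx", "fy", "cx", "cy" (pixels), "D" ([k1, k2, p1, p2, k3] as OpenCV has them; the pictures are not rectified), "camera_from_world" (4x4, takes a point from world to camera coordinates). Camera axes: x right, y down, z forward; pixel columns grow to the right and rows downward; lengths in m; the calibration is good to about 2 mm. A picture is of the moment at which its call begins.
A pose or a line that the arm cannot do raises r.PlanningError and nothing moves.
- r.hand_in(): hands the job in; it is judged then, once.
Readings, each from a call of its own:
- r.current_t(): time.
- r.current_q(): joint angles.
- r.current_qvel(): joint speeds.
- r.current_effort(): joint torques, N m.
- r.current_tool_pos(): TCP position.
- r.current_ee_rot(): TCP orientation.
- r.current_contact_force(): force on the tool from outside, world axes, zero at the start.
- r.current_torque(): the same for the moment, N m.
- r.current_opening(): opening from 0.0 (shut) to 1.0 (fully open).
- r.current_finger_force(): force on a finger pad.
Only numpy, scipy, OpenCV 4.12 (cv2) and the standard library are available. Lean on these libraries where they do the work, as an engineer would, in place of code of your own. Each camera call takes 0.05 s, during which the arm holds its last target. There are 200 camera calls.

## Working session

There is one attempt and no reset: what is moved stays moved. The work goes in short steps, each a Python script; the robot and the scene stay as the last script left them, time stands still between calls to the robot, and variables do not carry over. Pictures are saved under pics/ and viewed, at most 10 in all, crops included, and the job is handed in when it is done.

```bash
mkdir -p pics
cat > h.py <<'E'
import numpy as np, cv2
from cell import r, optics
def cap(n):
    return optics.get_image(n)
def save(im,f,box=None,s=1):
    p=im["pixels"][:,:,::-1]
    if box: p=p[box[1]:box[3],box[0]:box[2]]
    cv2.imwrite("pics/"+f,cv2.resize(np.ascontiguousarray(p),None,fx=s,fy=s,interpolation=cv2.INTER_CUBIC))
def cloud(im):
    h,w=im["depth"].shape
    K=np.array([[im["fx"],0,im["cx"]],[0,im["fy"],im["cy"]],[0,0,1.]])
    u,v=np.meshgrid(np.arange(w),np.arange(h))
    n=cv2.undistortPoints(np.stack([u,v],-1).reshape(-1,1,2).astype(np.float64),K,np.array(im["D"],float)).reshape(h,w,2)
    d=im["depth"].astype(float)
    P=np.dstack([n*d[...,None],d])
    T=np.linalg.inv(np.array(im["camera_from_world"]))
    W=P@T[:3,:3].T+T[:3,3]
    W[d<=0]=np.nan
    return W
E
python3 - <<'E'
from h import *
for n in("scene","top"):
    im=cap(n); save(im,n+"0.png",s=1.5); np.save(n+"0.npy",cloud(im)); np.save(n+"0p.npy",im["pixels"])
    print(n,np.linalg.inv(im["camera_from_world"])[:3].round(3).tolist(),im["fx"])
print(r.finger_overhang,r.current_t(),r.current_ee_rot(),r.current_contact_force())
E
```

```text
scene [[-0.851, -0.243, 0.465, -0.053], [-0.524, 0.428, -0.736, 0.969], [-0.02, -0.871, -0.492, 0.753]] 428.07470270928934
top [[0.021, -0.984, 0.175, 0.352], [-1.0, -0.023, -0.01, -0.001], [0.014, -0.174, -0.985, 1.202]] 487.1771519557224
0.022 0.1 [ 9.78877888e-01  2.04445186e-01 -6.36087552e-05 -4.92282543e-04] [ 0.12209847  0.48817155 -0.90397416]
```

View pics/scene0.png

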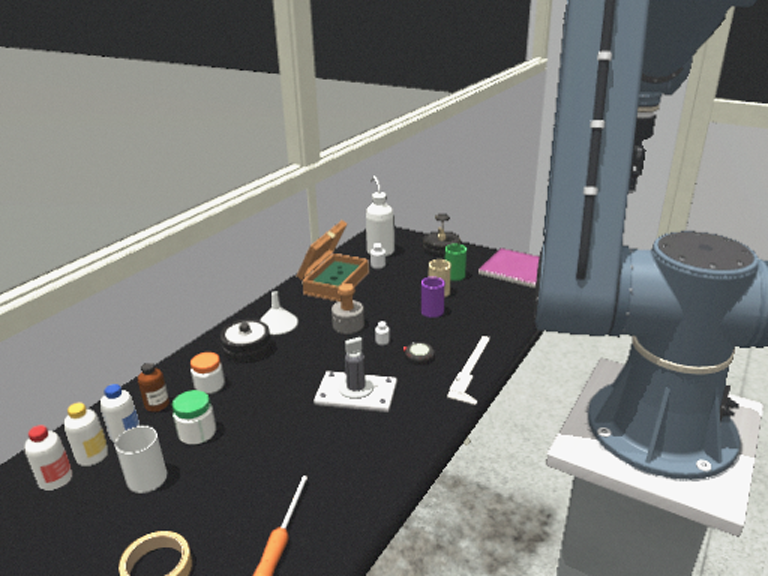

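View pics/top0.png

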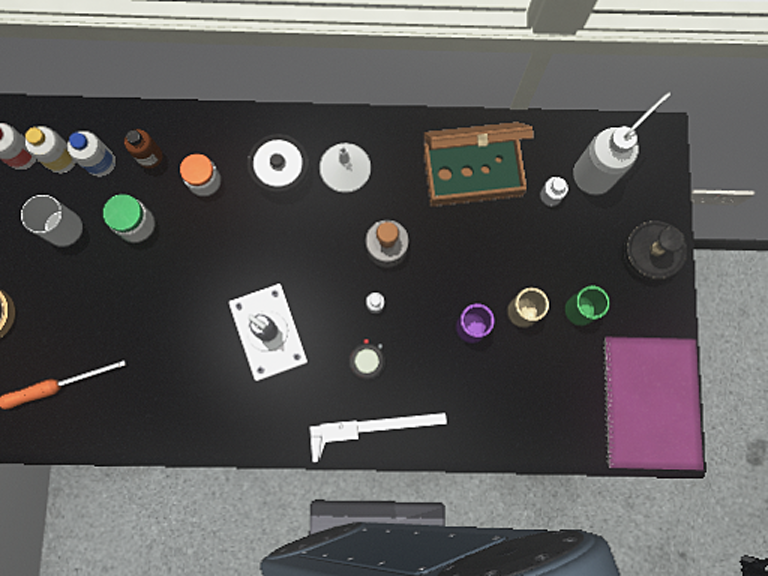

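The scene shows three tubes in the top view at 1.5x: purple (476,320), tan/brass (530,305) and green (590,303). Brass fits the tan one, so I'll confirm that in a crop. The stand is at (267,332).

Run:
```python
from h import *
from scipy.optimize import least_squares
W=np.load("top0.npy");p=np.load("top0p.npy"); S=np.load("scene0.npy"); sp=np.load("scene0p.npy")
a=cv2.resize(np.ascontiguousarray(p[180:240,290:420,::-1]),None,fx=4,fy=4,interpolation=cv2.INTER_CUBIC)
b=cv2.resize(np.ascontiguousarray(p[180:260,145:215,::-1]),(210,240),interpolation=cv2.INTER_CUBIC)
cv2.imwrite("pics/crop.png",np.hstack([a,b]))
def circ(P,c0,rad):
    f=lambda c:np.hypot(P[:,0]-c[0],P[:,1]-c[1])-c[2]
    return least_squares(f,[*c0,rad],loss='soft_l1',f_scale=.002).x
for n,(u,v) in dict(purple=(317,213),tan=(353,203),green=(393,202)).items():
    w=W[v-24:v+24,u-22:u+22].reshape(-1,3)
    q=w[(w[:,2]>.065)&(w[:,2]<.085)]
    m=(q.min(0)+q.max(0))/2
    print(n,len(q),"top z",np.percentile(q[:,2],[50,95]),"bbox",m.round(4),np.ptp(q,axis=0).round(3), "minEnc",cv2.minEnclosingCircle(q[:,:2].astype(np.float32)),circ(q,m[:2],.024).round(4))
# scene check
def near(S,c,R,z0,z1):
    s=S.reshape(-1,3);k=(np.hypot(s[:,0]-c[0],s[:,1]-c[1])<R)&(s[:,2]>z0)&(s[:,2]<z1);return s[k],k
w=W[180:260,145:215].reshape(-1,3); col=p[180:260,145:215].reshape(-1,3).astype(int)
q=w[(w[:,2]>.006)&(w[:,2]<.022)&(w[:,2]<.016)]
print("plate",len(q),np.median(q[:,2]),cv2.minAreaRect(q[:,:2].astype(np.float32)))
k=(w[:,2]>.1)&(w[:,2]<.13);q=w[k];print("wing",len(q),q.mean(0),np.percentile(q[:,2],[5,50,95]),cv2.minAreaRect(q[:,:2].astype(np.float32)))
c=q.mean(0)
q,_=near(S,c,.04,.1,.13);print("wing scene",len(q),q.mean(0),cv2.minAreaRect(q[:,:2].astype(np.float32)))
q,_=near(S,c,.1,.006,.016);print("plate scene",len(q),np.median(q[:,2]),cv2.minAreaRect(q[:,:2].astype(np.float32)))
```

```text
purple 138 top z [0.07251832 0.0769284 ] bbox [ 0.5294 -0.1515  0.0717] [0.052 0.052 0.013] minEnc ((0.5294785499572754, -0.1511257141828537), 0.026335887610912323) [ 0.5292 -0.1509  0.024 ]
tan 142 top z [0.07293895 0.07666196] bbox [ 0.5565 -0.2365  0.0719] [0.05  0.052 0.014] minEnc ((0.5566444396972656, -0.23698146641254425), 0.026652079075574875) [ 0.5568 -0.2365  0.0239]
green 150 top z [0.07335561 0.07637437] bbox [ 0.5632 -0.3315  0.0719] [0.051 0.051 0.013] minEnc ((0.5626164674758911, -0.3316716253757477), 0.026461375877261162) [ 0.5621 -0.3314  0.0238]
plate 1515 0.011054576123445514 ((0.5236247777938843, 0.18726570904254913), (0.14298973977565765, 0.18506473302841187), 85.34690856933594)
wing 63 [0.51155167 0.18374264 0.11724045] [0.10279948 0.11898958 0.12271885] ((0.5122807025909424, 0.18404671549797058), (0.028986603021621704, 0.01210454199463129), 65.40924072265625)
wing scene 93 [0.50957651 0.19037514 0.11337281] ((0.5096768140792847, 0.1897164136171341), (0.029225464910268784, 0.010442255064845085), 48.852603912353516)
plate scene 687 0.013412664465248803 ((0.5198238492012024, 0.17328913509845734), (0.14938834309577942, 0.12870879471302032), 21.59807777404785)
```

View pics/crop.png

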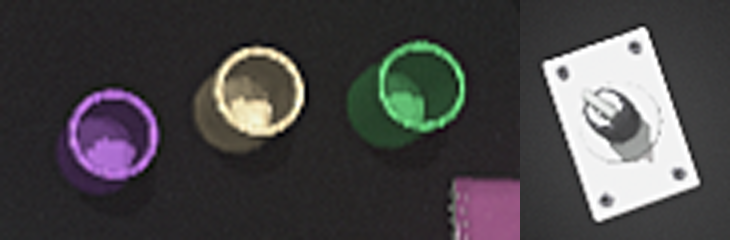

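Top view and crop agree: the middle tube, at crop (260,90), is the brass one. Its neighbours are purple and green decoys, so the sleeve is at about (0.557,-0.237). Next I'll refine the stand and wing with ray–plane contours.

```bash
cat >> h.py <<'E'
def onplane(im,uv,z):
    K=np.array([[im["fx"],0,im["cx"]],[0,im["fy"],im["cy"]],[0,0,1.]])
    n=cv2.undistortPoints(np.asarray(uv,float).reshape(-1,1,2),K,np.array(im["D"],float)).reshape(-1,2)
    T=np.linalg.inv(np.array(im["camera_from_world"]))
    d=np.c_[n,np.ones(len(n))]@T[:3,:3].T
    return T[:3,3]+d*((z-T[2,3])/d[:,2])[:,None]
def contour(im,box,maskf,s=8):
    x0,y0,x1,y1=box
    p=cv2.resize(im["pixels"][y0:y1,x0:x1].astype(np.float32),None,fx=s,fy=s,interpolation=cv2.INTER_LINEAR)
    m=maskf(p).astype(np.uint8)
    c=max(cv2.findContours(m,cv2.RETR_EXTERNAL,cv2.CHAIN_APPROX_NONE)[0],key=cv2.contourArea).reshape(-1,2)
    return (c+.5)/s-.5+[x0,y0]
def plate(im,box,thr=130):
    q=onplane(im,contour(im,box,lambda p:p.min(2)>thr),.012)[:,:2]
    (c,(a,b),_)=R=cv2.minAreaRect((q*1000).astype(np.float32))
    B=cv2.boxPoints(R); e=[B[1]-B[0],B[2]-B[1]]; e=max(e,key=np.linalg.norm)
    return np.array(c)/1000,(a,b),np.arctan2(e[1],e[0])
E
python3 - <<'E'
from h import *
t=cap("top");s=cap("scene")
for thr in(110,140,170):
    print("top",plate(t,(148,183,210,258),thr)); print("scene",plate(s,(205,243,270,276),thr))
# mandrel/wing axis checks
for n,im in(("top",t),("scene",s)):
    W=cloud(im);w=W.reshape(-1,3)
    c=(.512,.186)
    for z0,z1 in((.03,.085),(.1,.124)):
        q=w[(np.hypot(w[:,0]-c[0],w[:,1]-c[1])<.04)&(w[:,2]>z0)&(w[:,2]<z1)]
        print(n,z0,len(q),q.min(0).round(4),q.max(0).round(4),q.mean(0).round(4))
# tan rim outer contour at 0.075 with depth mask
from scipy.optimize import least_squares
W=cloud(t)
for n,u,v in(("purple",317,213),("tan",353,203),("green",393,202)):
    m=np.zeros(W.shape[:2]);m[v-22:v+22,u-22:u+22]=(W[v-22:v+22,u-22:u+22,2]>.06)
    yy,xx=np.nonzero(m); hull=cv2.convexHull(np.c_[xx,yy].astype(np.int32)).reshape(-1,2)
    P=onplane(t,hull,.075)
    print(n,cv2.minEnclosingCircle((P[:,:2]*1000).astype(np.float32)))
E
```

```text
top (array([0.511436  , 0.18545682]), (142.15863037109375, 92.23201751708984), np.float32(0.37181577))
scene (array([0.5096456 , 0.18987646]), (143.232421875, 103.94850158691406), np.float32(0.37561107))
top (array([0.51148059, 0.1854285 ]), (141.0674285888672, 91.1680679321289), np.float32(0.37188148))
scene (array([0.50995499, 0.18933813]), (141.76890563964844, 101.07469940185547), np.float32(0.37403262))
top (array([0.51155087, 0.18536917]), (140.005859375, 90.35716247558594), np.float32(0.37388065))
scene (array([0.51024634, 0.18854028]), (140.48745727539062, 97.18077850341797), np.float32(0.3737267))
top 0.03 87 [0.4952 0.166  0.0313] [0.5288 0.2005 0.0848] [0.5053 0.1761 0.063 ]
top 0.1 59 [0.5018 0.1713 0.1031] [0.5232 0.1968 0.1239] [0.5116 0.1838 0.1184]
scene 0.03 209 [0.4927 0.1784 0.0303] [0.529  0.2074 0.0849] [0.5036 0.198  0.0583]
scene 0.1 91 [0.5001 0.1765 0.1004] [0.5212 0.2035 0.1237] [0.5096 0.1906 0.113 ]
purple ((528.5354614257812, -150.127685546875), 26.929670333862305)
tan ((555.1758422851562, -235.56973266601562), 27.414127349853516)
green ((560.5928955078125, -330.4708557128906), 27.90570640563965)
```

```bash
cat >> h.py <<'E'
from scipy.spatial.transform import Rotation as Ro
def quat(psi):
    y=np.array([np.cos(psi),np.sin(psi),0]);z=np.array([0,0,-1.]);x=np.cross(y,z)
    return Ro.from_matrix(np.c_[x,y,z]).as_quat()
def st(tag):
    print(tag,"t%.1f"%r.current_t(),np.round(r.current_tool_pos(),4),"F",np.round(r.current_contact_force(),1),"op %.3f"%r.current_opening(),"ff",np.round(r.current_finger_force(),1),"q6 %.2f"%r.current_q()[5])
E
python3 - <<'E'
from h import *
c=np.array([.556,-.2362])
for a in(.17,.17+np.pi/2,.17-np.pi/2,.17+np.pi):
    q=r.inverse_kinematics([*c,.16],quat(a)); print(a,None if q is None else np.round(q,2))
r.set_gripper(.78,50)
q=[(abs(Q[5]),a) for a in(.17,.17+np.pi) if (Q:=r.inverse_kinematics([*c,.16],quat(a))) is not None]
a1=min(q)[1]
r.move_to([*c,.14],quat(a1)); st("above")
r.move_linear([*c,.071],vel=.12)
r.set_gripper(0.,30); st("grip1")
im=cap("scene"); save(im,"g1.png",(240,140,340,240),6)
r.set_gripper(.78); st("open")
E
```

```text
0.17 [-0.48  0.55  1.59 -0.    1.   -0.65]
1.7407963267948965 [-0.48  0.55  1.59 -0.    1.   -2.22]
-1.4007963267948966 [-0.48  0.55  1.59 -0.    1.    0.92]
3.311592653589793 [-0.48  0.55  1.59 -0.    1.    2.49]
above t2.2 [ 0.5557 -0.2372  0.1404] F [ 0.2 -0.   1.1] op 0.777 ff 0.0 q6 -0.65
grip1 t3.2 [ 0.5563 -0.2365  0.0721] F [-2.9 -0.9  6.1] op 0.587 ff 30.7 q6 -0.65
open t3.5 [ 0.5561 -0.2362  0.071 ] F [-0.2 -0.1 -0.1] op 0.776 ff 0.0 q6 -0.65
```

View pics/g1.png

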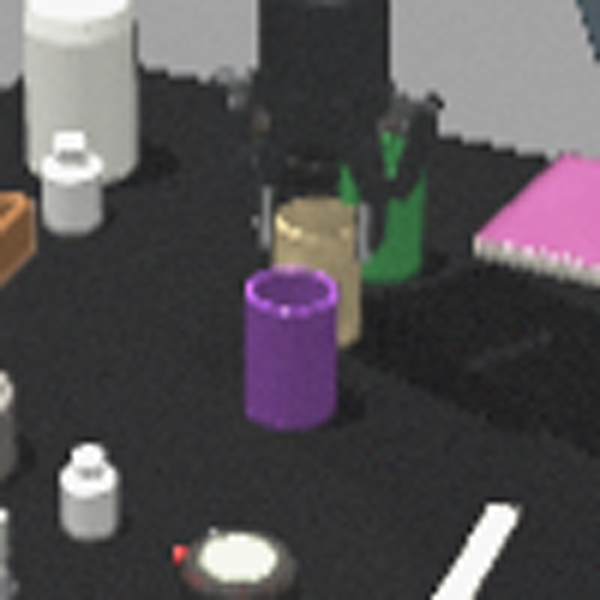

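The fingers straddle the brass sleeve (crop (320,240)), clear of purple and green. I'll turn 90° in place and squeeze again, which centres the sleeve on both axes.

Run:
```python
from h import *
c=np.array([.556,-.2362])
b=.17-np.pi/2
r.move_to([*c,.071],quat(b)); st("turned")
r.set_gripper(0.,60); st("grip2")
p=np.array(r.current_tool_pos())
r.move_linear([c[0],c[1],.11],vel=.1); r.sleep(.3);st("lift")
r.move_linear([c[0],c[1],.235],vel=.2)
x,y=.511,.1856
r.move_linear([x,y,.235],vel=.28); r.sleep(.3); st("over")
t=cap("top");s=cap("scene")
save(t,"o_top.png",(130,150,250,270),5);save(s,"o_sc.png",(190,150,290,280),4.5)
```

```text
turned t4.9 [ 0.556  -0.2362  0.071 ] F [-0.   0.5  0. ] op 0.776 ff 0.0 q6 0.92
grip2 t5.2 [ 0.5561 -0.2363  0.0714] F [-1.3  0.4  4.7] op 0.584 ff 62.0 q6 0.92
lift t6.1 [ 0.5558 -0.2361  0.1095] F [ 0.3  0.5 -6.1] op 0.584 ff 63.6 q6 0.92
over t8.8 [0.5111 0.1852 0.235 ] F [-0.2  0.6 -6.5] op 0.584 ff 63.6 q6 1.66
```

View pics/o_sc.png

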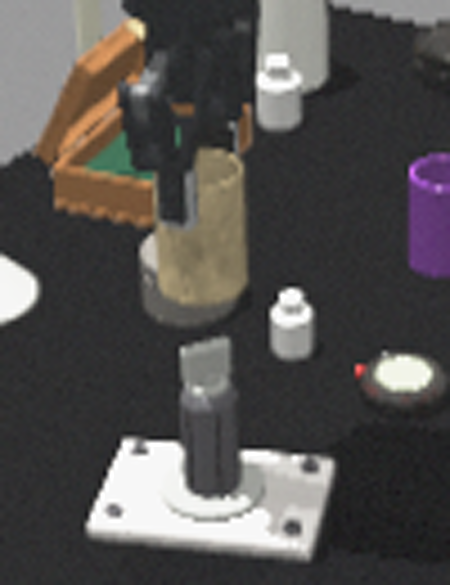

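The sleeve is upright in the grip (crop (200,225)), and the mandrel and wing are free below at (210,420). Next I'll measure the offset between sleeve and mandrel with fixed-radius fits.

Run:
```python
from h import *
from scipy.optimize import least_squares
tcp=np.array(r.current_tool_pos());print(tcp)
rim=tcp[2]+.004
def fit(w,c,rad,z0,z1):
    q=w[(np.hypot(w[:,0]-c[0],w[:,1]-c[1])<rad+.006)&(w[:,2]>z0)&(w[:,2]<z1)]
    f=lambda p:np.hypot(q[:,0]-p[0],q[:,1]-p[1])-rad
    o=least_squares(f,c,loss='soft_l1',f_scale=.001)
    return o.x.round(4),len(q),np.sqrt(np.mean(f(o.x)**2)).round(4)
for n in("top","scene"):
    w=np.nanmean([cloud(cap(n)) for _ in range(3)],axis=0).reshape(-1,3)
    w=w[~np.isnan(w[:,0])]
    c0=[.511,.186]
    print(n,"mandrel",fit(w,c0,.0178,.03,.08),"sleeve",fit(w,c0,.026,rim-.068,rim-.03))
s=cap("scene");p=s["pixels"].astype(int)
m=(p[:,:,0]-p[:,:,2]>25)&(p[:,:,0]>90)
for v in(190,196,202,208): 
    x=np.nonzero(m[v,215:255])[0]+215; print(v,x.min(),x.max(),end="; ")
import cv2
T=np.array(s["camera_from_world"]);K=np.array([[s["fx"],0,s["cx"]],[0,s["fy"],s["cy"]],[0,0,1]])
pr=lambda P:cv2.projectPoints(np.array(P,float),cv2.Rodrigues(T[:3,:3])[0],T[:3,3],K,np.array(s["D"],float))[0].reshape(-1,2).round(2)
print("\naxis tcp",pr([[*tcp[:2],z] for z in(rim-.06,rim-.03)]).tolist(),"plate",pr([[.5115,.1854,z] for z in(.03,.06,.085,.11)]).tolist())
g=p.sum(2)//3
for v in(234,240,246,252):print(v,g[v,222:252].tolist())
```

```text
[0.51105338 0.18538997 0.23501093]
top mandrel (array([0.511, 0.186]), 0, np.float64(nan)) sleeve (array([0.511, 0.186]), 0, np.float64(nan))
scene mandrel (array([0.5116, 0.1866]), 192, np.float64(0.001)) sleeve (array([0.5116, 0.1857]), 254, np.float64(0.0008))
190 215 243; 196 215 243; 202 224 243; 208 225 244; 
axis tcp [[234.54, 207.52], [234.01, 197.56]] plate [[236.83, 253.27], [236.37, 244.52], [235.97, 237.05], [235.56, 229.42]]
234 [48, 43, 45, 45, 48, 45, 44, 46, 82, 131, 126, 124, 121, 126, 132, 125, 126, 145, 121, 62, 45, 43, 48, 47, 50, 46, 45, 47, 48, 49]
240 [45, 42, 45, 46, 47, 47, 49, 48, 82, 95, 111, 119, 116, 119, 105, 87, 85, 81, 77, 70, 53, 45, 47, 45, 47, 42, 46, 49, 47, 48]
246 [46, 52, 45, 45, 48, 42, 48, 45, 67, 69, 60, 76, 74, 70, 73, 73, 55, 68, 72, 69, 60, 47, 45, 46, 47, 47, 46, 47, 45, 46]
252 [247, 247, 247, 247, 247, 247, 247, 246, 203, 100, 55, 75, 75, 73, 70, 70, 55, 67, 70, 67, 65, 122, 212, 216, 242, 236, 236, 243, 244, 244]
  return _methods._mean(a, axis=axis, dtype=dtype,
  ret = ret.dtype.type(ret / rcount)
<stdin>:11: RuntimeWarning: Mean of empty slice
```

Run:
```python
from h import *
x,y=.5112,.186
r.move_linear([x,y,.196],vel=.15); st("a")
z=.196; F0=np.array(r.current_contact_force())
while z>.0895:
    z-=.004 if z>.098 else .002
    r.move_linear([x,y,z],vel=.06)
    F=np.array(r.current_contact_force())-F0
    if abs(F[2])>3 or np.hypot(F[0],F[1])>2: print(round(z,3),F.round(1),np.round(r.current_tool_pos(),4))
    if np.hypot(F[0],F[1])>3 and z>.095: 
        d=F[:2]/np.hypot(F[0],F[1])*.0004; x+=d[0]; y+=d[1]
    if F[2]>14: break
st("end");print(x,y)
```

```text
a t9.7 [0.5112 0.186  0.1961] F [ 1.   0.6 -6.7] op 0.583 ff 64.0 q6 1.66
0.16 [-1.2 -1.6 -0.1] [0.511  0.186  0.1597]
0.09 [-2.1 -1.4 -0.1] [0.5112 0.186  0.0899]
0.088 [-5.2 -1.9 16.5] [0.5117 0.1862 0.0894]
end t16.9 [0.5117 0.1862 0.0894] F [-4.2 -1.4  9.8] op 0.585 ff 65.8 q6 1.66
0.5112 0.186
```

Run:
```python
from h import *
r.set_gripper(.8,40); st("rel")
p=np.array(r.current_tool_pos())
r.move_linear([.5112,.186,.19],vel=.2)
r.move_linear([.46,-.03,.25],vel=.3); st("back")
t=cap("top");s=cap("scene")
a=t["pixels"][185:255,140:220,::-1];b=s["pixels"][210:280,200:280,::-1]
cv2.imwrite("pics/w.png",cv2.resize(np.hstack([a,b]),None,fx=5,fy=5,interpolation=cv2.INTER_CUBIC))
for n,im in(("top",t),("scene",s)):
    w=cloud(im).reshape(-1,3);
    k=np.hypot(w[:,0]-.511,w[:,1]-.186)<.035
    q=w[k&(w[:,2]>.100)&(w[:,2]<.13)]
    print(n,len(q),q.mean(0).round(4),cv2.minAreaRect((q[:,:2]*1000).astype(np.float32)),"rimz",np.median(w[k&(w[:,2]>.08)&(w[:,2]<.1),2]))
    u,sv,vt=np.linalg.svd(q[:,:2]-q[:,:2].mean(0),full_matrices=False);print("pca",np.arctan2(vt[0,1],vt[0,0])%np.pi-.373)
```

```text
rel t17.2 [0.5115 0.1861 0.0882] F [-0.1  0.6 -0.5] op 0.800 ff 0.0 q6 1.66
back t18.8 [ 0.4599 -0.0294  0.2492] F [ 0.5  0.5 -0.4] op 0.800 ff 0.0 q6 1.24
top 63 [0.5116 0.1838 0.1166] ((512.2898559570312, 184.54273986816406), (30.26529312133789, 10.666240692138672), 57.495582580566406) rimz 0.0902294960403931
pca 0.6049933313464837
scene 93 [0.5096 0.1904 0.1133] ((509.2504577636719, 190.2307891845703), (28.92388916015625, 10.574944496154785), 54.3267936706543) rimz 0.09183096986501871
pca 0.5623235470652983
```

View pics/w.png

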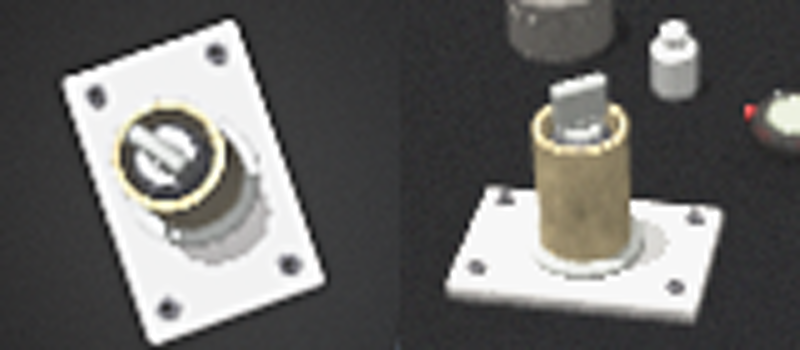

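The sleeve sits on the shoulder (right half (580,200)). The wing bar points at about 57° in the world frame, so the screw is at about 0.6. I'll grip it next and turn clockwise to the stop.

```bash
cat >> h.py <<'E'
def psi():
    y=Ro.from_quat(r.current_ee_rot()).as_matrix()[:,1]; return np.arctan2(y[1],y[0])
E
python3 - <<'E'
from h import *
X=[.5115,.1861]; a=.373+.60-np.pi/2
r.set_gripper(.5,40)
r.move_to([*X,.18],quat(a)); st("above")
r.move_linear([*X,.122],vel=.12); st("down")
r.set_gripper(0.,40); st("grip"); print("psi",psi(),r.current_torque())
M0=r.current_torque()[2]; seat=.373-np.pi/2
while a>seat-.15:
    a-=.08 if a>seat+.12 else .02
    r.move_to([*X,.122],quat(a))
    M=r.current_torque()[2]-M0
    print(round(a-seat,3),round(psi()-seat,3),round(M,3),end=" | ")
    if abs(M)>.5: break
st("\nseat?")
s=cap("scene");t=cap("top")
b=s["pixels"][190:280,200:280,::-1];q=t["pixels"][165:255,140:220,::-1]
cv2.imwrite("pics/seat.png",cv2.resize(np.hstack([q,b]),None,fx=5,fy=5,interpolation=cv2.INTER_CUBIC))
E
```

```text
above t20.2 [0.5117 0.1853 0.1804] F [ 0.3 -0.8 -0.1] op 0.504 ff 0.0 q6 0.86
down t20.8 [0.512  0.1858 0.1227] F [-0.3 -0.1  1. ] op 0.500 ff 0.0 q6 0.86
grip t21.2 [0.5109 0.1869 0.1229] F [-6.7  5.5  8.6] op 0.092 ff 41.7 q6 0.86
psi -0.5978704316780834 [0.8061603  1.12287343 0.04715484]
0.52 0.519 -0.04 | 0.44 0.439 -0.022 | 0.36 0.359 -0.029 | 0.28 0.279 -0.105 | 0.2 0.199 -0.06 | 0.12 0.119 -0.063 | 0.04 0.039 -0.019 | 0.02 0.02 -0.092 | 0.0 -0.0 -0.046 | -0.02 -0.019 0.325 | -0.04 -0.039 0.612 | 
seat? t24.0 [0.5107 0.187  0.1229] F [-8.8  6.5  9.3] op 0.095 ff 45.3 q6 1.50
```

View pics/seat.png

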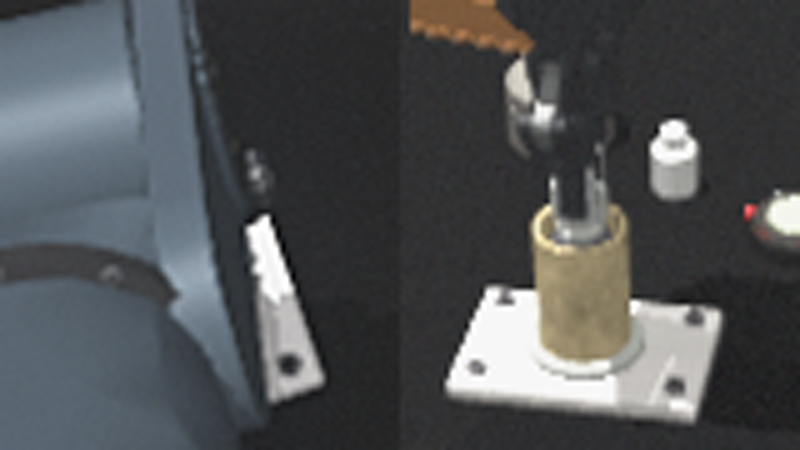

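Seated: the torque rises sharply at an angle of about 0 against the stand's long side, and the picture shows the fingers on the wing with the sleeve down ((580,280)). Now I'll back off a quarter turn and relieve the ~1 mm side load.

Run:
```python
from h import *
X=[.5106,.1871]; seat=.373-np.pi/2
for d in np.linspace(0,np.pi/2,7):
    r.move_to([*X,.1232],quat(seat+d)); print(round(d,3),round(psi()-seat,3),np.round(r.current_torque()[2],3),end=" | ")
r.sleep(.5);st("\nend")
s=cap("scene");save(s,"fin.png",(200,180,290,280),5.5)
w=cloud(s).reshape(-1,3);k=np.hypot(w[:,0]-.511,w[:,1]-.186)<.04
q=w[k&(w[:,2]>.03)&(w[:,2]<.08)];print(q.mean(0).round(4))
```

```text
0.0 -0.0 0.053 | 0.262 0.257 0.031 | 0.524 0.517 -0.019 | 0.785 0.778 0.006 | 1.047 1.041 0.055 | 1.309 1.303 0.028 | 1.571 1.565 0.025 | 
end t27.0 [0.5111 0.187  0.1231] F [  7.6  -0.1 -12.1] op 0.095 ff 41.0 q6 -0.10
[0.5006 0.2029 0.0558]
```

View pics/fin.png

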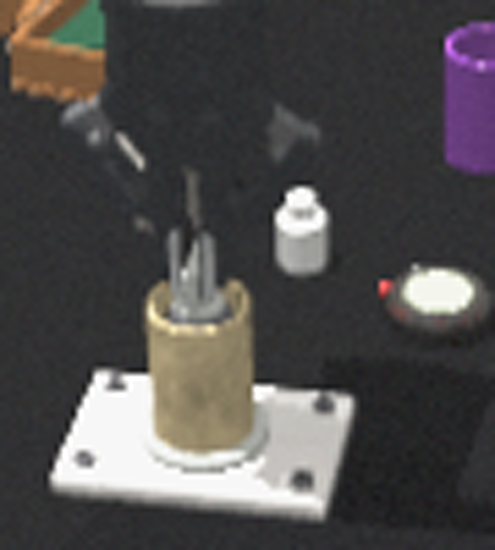

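The final picture shows the fingers holding the bar square across the stand ((192,280)), and the sleeve down on the shoulder and clear of the tips.

```bash
python3 -c "
from h import *
print(r.hand_in())"
```

```text
the job is handed in; nothing more can be done
None
```

The job is handed in at about 27 s: the brass sleeve is down on the shoulder, the thumbscrew was turned clockwise to its stop and backed off a quarter turn (1.565 rad by the wrist reading), and the gripper still holds it there.

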